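# Find the unlatched cover of the bench service box and tip it open

### The job

Five of the six identical covers on top of the white service box are latched and one has come unlatched. Press lightly with a fingertip near the end of one cover after another to find the one that rocks on its pivot, then push it open, one end right down to its stop, and leave it standing open with the fingers clear. Nothing is to be picked up, and the small things on and around the box stay where they are.

Things in the scene. Friction and masses are not known exactly. Their poses are not given: they have to be found in the camera images.
- service_box: White service box fixed to the bench, 282 mm (x) by 316 mm (y), 80 mm high. Origin: centre of its underside, z up. In its flat top six bays (2 along x, 3 along y), each 100 (x) by 80 mm (y), over 65 mm deep; walls 50 mm between rows, 22 mm between columns. A grey 6 mm cover, flush with the top, fills each. All look alike; five are rigidly latched, one in any bay pivots.
- loose_cover (a joint): Tilt (rad) of the unlatched cover about a pin under its middle, along the box's y. 0 = flush, as at the start; positive: end towards the box's +x is down; negative: -x end down. Either end can be pushed down. Stops at +-0.75: low end then 33 mm below the box top, other end 33 mm above it. Light friction (about 2 N felt 30 mm from the pin), no spring: it stays where left.
- bay_1 (a point): Point on the top face of the cover in bay 1, at the cover's centre, over its pivot line, 80 mm above the bench; fixed to the box, axes as the box's. Row towards the box's -x, column at -y. The cover reaches 48 mm from here along the box's x either way, 38 mm along y.
- bay_2 (a point): Point on the top face of the cover in bay 2, at the cover's centre, over its pivot line, 80 mm above the bench; fixed to the box, axes as the box's. Row towards the box's -x, middle column. The cover reaches 48 mm from here along the box's x either way, 38 mm along y.
- bay_3 (a point): Point on the top face of the cover in bay 3, at the cover's centre, over its pivot line, 80 mm above the bench; fixed to the box, axes as the box's. Row towards the box's -x, column at +y. The cover reaches 48 mm from here along the box's x either way, 38 mm along y.
- bay_4 (a point): Point on the top face of the cover in bay 4, at the cover's centre, over its pivot line, 80 mm above the bench; fixed to the box, axes as the box's. Row towards the box's +x, column at -y. The cover reaches 48 mm from here along the box's x either way, 38 mm along y.
- bay_5 (a point): Point on the top face of the cover in bay 5, at the cover's centre, over its pivot line, 80 mm above the bench; fixed to the box, axes as the box's. Row towards the box's +x, middle column. The cover reaches 48 mm from here along the box's x either way, 38 mm along y.
- bay_6 (a point): Point on the top face of the cover in bay 6, at the cover's centre, over its pivot line, 80 mm above the bench; fixed to the box, axes as the box's. Row towards the box's +x, column at +y. The cover reaches 48 mm from here along the box's x either way, 38 mm along y.
- filter_ring: Loose brass filter ring, 38 mm across, 10 mm high, lying on the box top between the two rows of covers. Origin at the centre of its underside. Bystander.
- lens_cap: Loose black lens cap, 32 mm across, 12 mm high, lying on the box top between the two rows of covers. Origin at the centre of its underside. Bystander.
- objective: Loose steel microscope objective, 33 mm across, 52 mm high, standing on the bench beside the box. Origin at the centre of its underside. Bystander.
- sample_jar: Loose small jar, 44 mm across, 55 mm high, standing on the bench beside the box. Origin at the centre of its underside. Bystander.
- screwdriver: Loose screwdriver, 170 mm long, lying on the bench beside the box. Bystander.
- tweezers: Loose steel tweezers, 135 mm long, lying on the bench beside the box. Bystander.

How it is judged:
By the outcome, as a careful person would: the job done as asked, in the order asked, and still so for the second after the job is handed in, with the robot touching nothing.
It also fails if it takes over 61 s, if anything falls off the work surface, if the arm or the gripper's body presses on something with over 40 N, if the wrist force passes 120 N, or if a joint passes its speed limit or range.

### The arm

A 7-joint arm with a two-finger parallel gripper is mounted at the origin on the work surface. World frame = base frame: x ahead of the robot, y to its left, z up, the work surface at z = 0. Lengths are in m, angles in rad, forces in N, time in s.
With the tool pointing down it reaches from about 0.425 to 0.875 m from the base axis. Payload 4.7 kg.
Tool frame: the origin (TCP) lies on the centre line of the jaws, within the pads' length; the fingertips stand 14 mm ahead of it and the grasp point (between the pads) lies 5 mm behind it (arm.nose_length is the z of the fingertips in the tool frame, in m); z points along the fingers, x is the direction in which the jaws open and shut, and the axes are right-handed (so a half turn about z gives the same grasp; the last joint's range is limited). The gripper opens to 85 mm and grips with 20 to 120 N. Pads are 22 mm wide; open, the fingers measure 114 mm over their backs; the gripper's body (76 mm by 85 mm) begins 54 mm behind the grasp point. The pads swing forward as they close: fully open they stand 13 mm farther back than shut.
Start: joints at [-1.253, 0.321, -0.07, 1.45, 0.023, 1.371, -0.057], TCP at [0.194, 0.62, 0.245] pointing down, gripper open.
Joint ranges: [-2.86, 2.86], [-0.3, 2.09], [-1.38, 1.24], [0.06, 2.45], [-1.56, 4.7], [0.09, 2.05], [-2.69, 2.69]. Speed limits (rad/s): [2.57, 2.57, 3.14, 3.14, 3.14, 3.14, 3.14].

### API

Orientations are given as a unit quaternion [x, y, z, w].
In Python, from station import arm gives the robot as it stands.
- The arm moves only by the tool apply_moves, never from a script. Its arguments are lists of equal length, an entry for each row: "rotation": the turn, a rotation vector about the tool's x, y, z as a fraction of full scale, a list of three; "offset": the shift along the tool's x, y, z as a fraction of full scale, a list of three; "hand": the gripper command: -1 is fully open, 1 is shut, values between are in proportion. A call has 1 to 20 rows; each row is the pose to reach, as a shift and turn from the pose measured when the call began, along the tool's axes at that moment; what a row does not reach only later rows make up. Full scale, the value 1, is 0.1 m for a shift and 90 degrees for a turn. A row lasts 1/12 s, in which the tool goes at most 41.7 mm and 7.16 degrees, less where a joint would pass 70% of its speed; a pose out of reach is approached as far as the arm can. A call with a number of a shift or a turn outside -1 to 1 is refused whole. A call with a gripper value outside its range is refused whole. The fingers move at their own pace and stop on an object; "newtons" is the grip in N (left out, the last holds). Time passes only in rows, so rows that repeat a pose let the fingers close. It gives the time, the measured TCP pose, the force and the opening at its end, in the units of the state.
- arm.state(): the state, without advancing time (a new reading comes with each control period).
- arm.snapshot(name): name is "scene" or "top" or "wrist"; returns a dict with "frame" (400x640x3 uint8, blue, green, red), "fx", "fy", "cx", "cy" (pixels), "eye" and "attitude" of the camera in the world. Camera axes: x right, y up, looking along -z (the intrinsics and any distortion apply to the point x, -y, -z); pixel columns grow to the right and rows downward; lengths in m; the calibration is good to about 2 mm. A picture is of the moment at which its call begins. There is no depth.
- arm.finish_job(): hands the job in, once; it reports no verdict.
The state is a dict: "time_s": time; "joint_positions": joint angles; "dq": joint speeds; "joint_efforts": joint torques, N m; "tcp_pos": TCP position; "tcp_rot": TCP orientation; "contact_force": force on the tool from outside, world axes, zero at the start; "moment": the same for the moment, N m; "width": finger opening in m.
Only numpy, scipy, OpenCV 4.12 (cv2) and the standard library are available. Lean on these libraries where they do the work, as an engineer would, in place of code of your own. Each camera call takes 0.05 s, during which the arm holds its last target.

## Working session

There is one attempt and no reset: what is moved stays moved. The work goes in short steps, Python scripts to look and compute and a tool call to move; the robot and the scene stay as the last step left them, time stands still between calls to the robot, and variables do not carry over. Pictures are saved under pics/ and viewed, and the job is handed in when it is done.

Besides the shell and the picture viewer there is one more tool, called after "Request:" as name(argument=value, ...), one argument or row to a line, values as JSON. apply_moves: Moves the arm, as the interface text tells. Its arguments: {"type":"object","properties":{"rotation":{"type":"array","items":{"type":"array","items":{"type":"number","minimum":-1,"maximum":1}}},"offset":{"type":"array","items":{"type":"array","items":{"type":"number","minimum":-1,"maximum":1}}},"hand":{"type":"array","items":{"type":"number"}},"newtons":{"type":"number"}},"required":["rotation","offset","hand"]}

```bash
ls; mkdir -p pics; python3 - <<'E'
from station import arm
import cv2
s=arm.state(); print(s, arm.nose_length)
for n in ("scene","top"):
    d=arm.snapshot(n); cv2.imwrite(f"pics/{n}0.png",d["frame"]); print({k:v for k,v in d.items() if k!="frame"})
E
```

```text
pics
{'time_s': 0.0, 'joint_positions': array([-1.25285652,  0.32178487, -0.07008091,  1.45168329,  0.02259251,
        1.37078103, -0.0568782 ]), 'dq': array([ 6.35472315e-04, -8.64798721e-05, -1.65023417e-04, -1.43629137e-03,
       -1.61756445e-04,  5.12187759e-04, -5.88516736e-04]), 'joint_efforts': array([-8.49307935e-05, -4.93562043e+01, -3.82403266e-01, -3.14339983e+01,
        1.29833462e-02,  1.12830056e-02, -1.53917849e-06]), 'tcp_pos': array([0.19436405, 0.61972626, 0.24424403]), 'tcp_rot': array([ 8.05959036e-01,  5.91970572e-01, -7.25190350e-04,  5.89981331e-04]), 'contact_force': array([-0.34875134,  0.23513412,  0.11958806]), 'moment': array([-0.003933  ,  0.05594252, -0.00352657]), 'width': 0.08573714891885333} 0.014
{'fx': 368.84030206296273, 'fy': 368.84030206296273, 'cx': 319.8683873166606, 'cy': 200.17344712532054, 'eye': array([ 1.08509258, -0.19265051,  0.58016723]), 'attitude': array([0.33658709, 0.22084827, 0.47921068, 0.77993095])}
{'fx': 430.9906544425071, 'fy': 430.9906544425071, 'cx': 317.79834325892097, 'cy': 196.34113001789126, 'eye': array([0.38113618, 0.05755776, 0.9604091 ]), 'attitude': array([-0.07713736,  0.08218847,  0.73050825, -0.67353736])}
```

View pics/scene0.png

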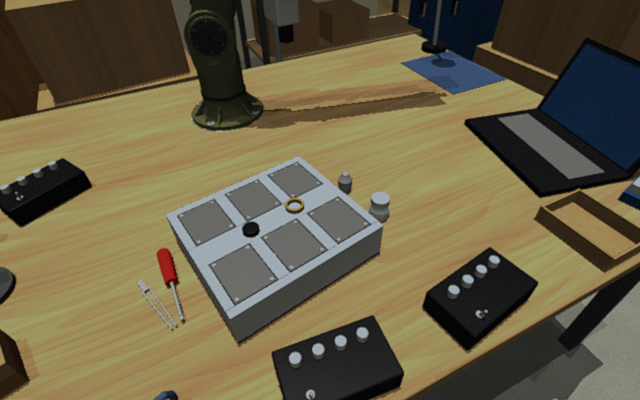

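View pics/top0.png

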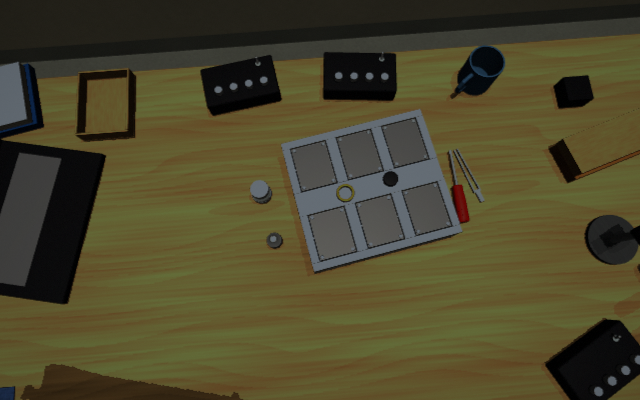

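The top view shows the box with corners at about (283,145), (421,111), (461,233) and (314,271). The ring is at (345,193) and the cap at (390,179). I'll enlarge it.

```bash
cat > h.py <<'E'
import numpy as np, cv2
from scipy.spatial.transform import Rotation as R
def ray(d,u,v,z):
    c=np.array([(u-d["cx"])/d["fx"],-(v-d["cy"])/d["fy"],-1.])
    w=R.from_quat(d["attitude"]).apply(c); e=d["eye"]
    return e+w*(z-e[2])/w[2]
def proj(d,p):
    c=R.from_quat(d["attitude"]).inv().apply(np.asarray(p)-d["eye"])
    return np.stack([d["cx"]+d["fx"]*c[...,0]/-c[...,2], d["cy"]-d["fy"]*c[...,1]/-c[...,2]],-1)
E
python3 - <<'E'
from h import *; from station import arm
d=arm.snapshot("top"); f=d["frame"]
for p in [(283,145),(421,111),(461,233),(314,271),(345,193),(390,179),(260,190),(274,240)]: print(p,ray(d,*p,.08).round(4))
print(R.from_quat(arm.state()["tcp_rot"]).as_matrix().round(3))
c=cv2.convertScaleAbs(f[95:285,260:490],alpha=1.6);cv2.imwrite("pics/c1.png",cv2.resize(c,None,fx=3.4,fy=3.1,interpolation=cv2.INTER_CUBIC))
E
```

```text
(283, 145) [0.7022 0.1085 0.08  ]
(421, 111) [ 0.7561 -0.1983  0.08  ]
(461, 233) [ 0.482 -0.244  0.08 ]
(314, 271) [0.4297 0.0631 0.08  ]
(345, 193) [ 0.5855 -0.0146  0.08  ]
(390, 179) [ 0.6081 -0.1123  0.08  ]
(260, 190) [0.6065 0.163  0.08  ]
(274, 240) [0.4988 0.1398 0.08  ]
[[ 0.299  0.954 -0.   ]
 [ 0.954 -0.299 -0.001]
 [-0.001  0.    -1.   ]]
```

View pics/c1.png

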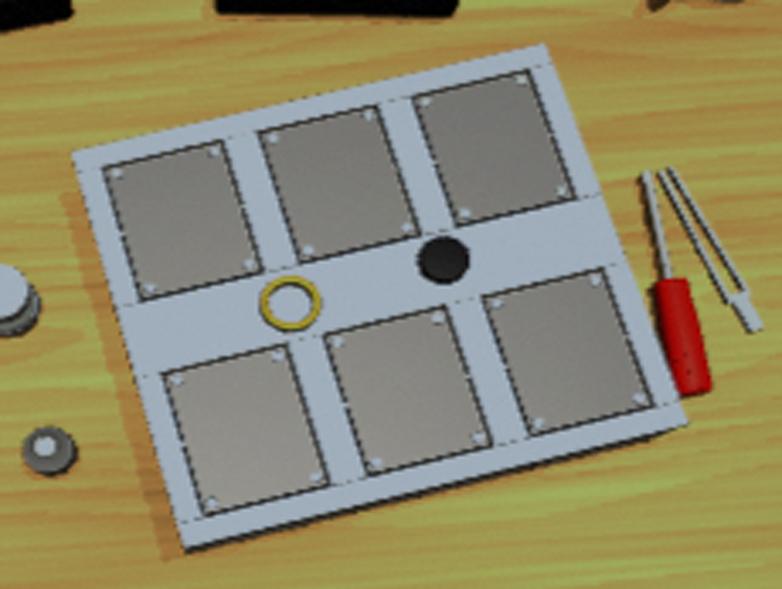

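```bash
python3 - <<'E'
from h import *; from station import arm
from scipy.optimize import least_squares
d=arm.snapshot("top")
px=np.array([(72,155),(545,44),(688,425),(184,547)])/[3.4,3.1]+[260,95]
W=np.array([ray(d,*p,.08)[:2] for p in px])
L=np.array([[.141,.158],[.141,-.158],[-.141,-.158],[-.141,.158]])
f=lambda q: (L@np.array([[np.cos(q[2]),-np.sin(q[2])],[np.sin(q[2]),np.cos(q[2])]]).T+q[:2]-W).ravel()
r=least_squares(f,[.6,-.07,.15]); q=r.x; print(q.round(4),(r.fun*1000).round(1))
c,s=np.cos(q[2]),np.sin(q[2]); M=np.array([[c,-s],[s,c]])
im=d["frame"].copy(); n=0
for sx in(-1,1):
  for sy in(-1,0,1):
    n+=1; b=M@[sx*.075,sy*.102]+q[:2]; print(n,b.round(4))
    P=[list(M@[sx*.075+i*.048,sy*.102+j*.038]+q[:2])+[.08] for i,j in((1,1),(1,-1),(-1,-1),(-1,1))]
    cv2.polylines(im,[np.round(proj(d,P)*16).astype(int)],True,(0,0,255),1,shift=4)
c=cv2.convertScaleAbs(im[95:285,260:490],alpha=1.6);cv2.imwrite("pics/c2.png",cv2.resize(c,None,fx=3.4,fy=3.1,interpolation=cv2.INTER_CUBIC))
E
```

```text
[ 0.5939 -0.0673  0.1793] [ 1.9  0.9  0.3 -0.2 -0.4 -0.8 -1.8  0.1]
1 [ 0.5383 -0.181 ]
2 [ 0.5201 -0.0807]
3 [0.5019 0.0197]
4 [ 0.6859 -0.1543]
5 [ 0.6677 -0.0539]
6 [0.6495 0.0465]
```

View pics/c2.png

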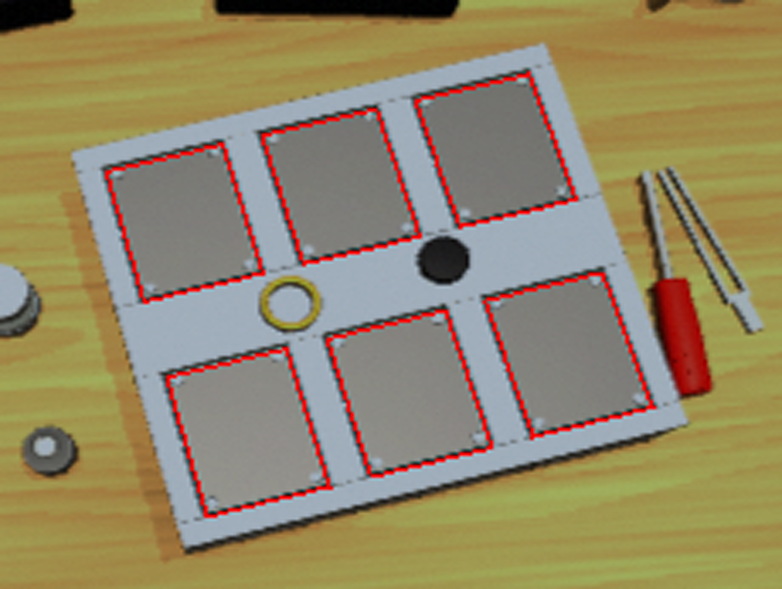

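```bash
cat >> h.py <<'E'
Q=(.5939,-.0673,.1793)
c_,s_=np.cos(Q[2]),np.sin(Q[2]); M=np.array([[c_,-s_],[s_,c_]])
def tgt(bay,dx,z,dy=0.):
    sx=-1 if bay<4 else 1; sy=(bay-1)%3-1
    return np.r_[M@[sx*.075+dx,sy*.102+dy]+Q[:2],z]
def go(s,bay,dx,z,dy=0.):
    Rt=R.from_quat(s["tcp_rot"])
    want=np.column_stack([[-s_,c_,0],[c_,s_,0],[0,0,-1]])  # tool x along box y, tool y along box x
    if np.dot(Rt.as_matrix()[:,0],want[:,0])<0: want[:,:2]*=-1
    rv=(Rt.inv()*R.from_matrix(want)).as_rotvec()/(np.pi/2)
    off=Rt.inv().apply(tgt(bay,dx,z,dy)-s["tcp_pos"])/.1
    print("t",round(s["time_s"],2),"tcp",s["tcp_pos"].round(4),"F",s["contact_force"].round(2),"rot",rv.round(3),"off",off.round(3))
E
python3 -c "
from h import *; from station import arm
go(arm.state(),6,.036,.13)"
```

```text
t 0.2 tcp [0.1944 0.6199 0.2446] F [ 1.39  0.61 -0.1 ] rot [-0.     0.001 -0.308] off [-3.942  6.377  1.152]
```

Request:
apply_moves(
  rotation=[
    [0,0,0],
    [0,0,0],
    [0,0,0],
  ],
  offset=[
    [-0.2,0.33,0],
    [-0.4,0.66,0],
    [-0.62,1,0],
  ],
  hand=[1,1,1],
)

```text
time_s: 0.45
tcp_pos: [0.2712, 0.5302, 0.2441]
tcp_rot: [0.805, 0.593, -0.001, 0.0]
contact_force: [1.3, -0.0, 0.5]
width: 0.0517
```

Request:
apply_moves(
  rotation=[
    [0,0,0],
    [0,0,0],
    [0,0,0],
    [0,0,0],
  ],
  offset=[
    [-0.2,0.33,0],
    [-0.4,0.66,0],
    [-0.62,1,0],
    [-0.62,1,0],
  ],
  hand=[1,1,1,1],
)

```text
time_s: 0.78
tcp_pos: [0.3561, 0.4332, 0.2444]
tcp_rot: [0.809, 0.588, -0.0, 0.003]
contact_force: [1.2, -0.7, 0.4]
width: 0.0006
```

Request:
apply_moves(
  rotation=[
    [0,0,0],
    [0,0,0],
    [0,0,0],
    [0,0,0],
  ],
  offset=[
    [-0.2,0.33,0],
    [-0.4,0.66,0],
    [-0.62,1,0],
    [-0.62,1,0],
  ],
  hand=[1,1,1,1],
)

```text
time_s: 1.12
tcp_pos: [0.4383, 0.335, 0.2455]
tcp_rot: [0.813, 0.583, -0.0, 0.006]
contact_force: [1.2, -1.4, 1.0]
width: 0.0001
```

```bash
python3 -c "
from h import *; from station import arm
go(arm.state(),6,.036,.13)"
```

```text
t 1.12 tcp [0.4383 0.335  0.2455] F [ 1.2  -1.35  0.95] rot [ 0.005  0.006 -0.322] off [-1.871  3.231  1.199]
```

Request:
apply_moves(
  rotation=[
    [0,0,0],
    [0,0,0],
    [0,0,0],
    [0,0,0],
  ],
  offset=[
    [-0.2,0.33,0],
    [-0.4,0.66,0],
    [-0.58,1,0],
    [-0.58,1,0],
  ],
  hand=[1,1,1,1],
)

```text
time_s: 1.45
tcp_pos: [0.5201, 0.2387, 0.2471]
tcp_rot: [0.817, 0.577, 0.0, 0.009]
contact_force: [0.6, -1.8, 0.4]
width: -0.0002
```

Request:
apply_moves(
  rotation=[
    [0,0,0],
    [0,0,0],
    [0,0,0],
    [0,0,0],
  ],
  offset=[
    [-0.2,0.33,0],
    [-0.4,0.66,0.2],
    [-0.58,1,0.4],
    [-0.58,1,0.4],
  ],
  hand=[1,1,1,1],
)

```text
time_s: 1.78
tcp_pos: [0.5974, 0.1429, 0.2065]
tcp_rot: [0.819, 0.574, -0.002, 0.011]
contact_force: [-1.0, -0.9, -0.3]
width: -0.0001
```

Request:
apply_moves(
  rotation=[
    [0,0,-0.08],
    [0,0,-0.16],
    [0,0,-0.24],
    [0,0,-0.3],
    [0,0,-0.32],
    [0,0,-0.32],
  ],
  offset=[
    [-0.2,0.33,0],
    [-0.4,0.66,0.2],
    [-0.58,1,0.4],
    [-0.58,1,0.4],
    [-0.58,1,0.4],
    [-0.58,1,0.4],
  ],
  hand=[1,1,1,1,1,1],
)

```text
time_s: 2.28
tcp_pos: [0.6717, 0.0525, 0.1675]
tcp_rot: [0.651, 0.759, -0.006, 0.009]
contact_force: [-0.2, 1.2, 0.5]
width: 0.0
```

```bash
python3 -c "
from h import *; from station import arm
go(arm.state(),6,.036,.10)"
```

```text
t 2.28 tcp [0.6717 0.0525 0.1675] F [-0.19  1.22  0.52] rot [ 0.002  0.014 -0.017] off [-0.002  0.129  0.675]
```

Request:
apply_moves(
  rotation=[
    [0,0.014,-0.017],
    [0,0.014,-0.017],
    [0,0.014,-0.017],
    [0,0.014,-0.017],
    [0,0.014,-0.017],
  ],
  offset=[
    [0,0.13,0.25],
    [0,0.13,0.5],
    [0,0.13,0.675],
    [0,0.13,0.675],
    [0,0.13,0.675],
  ],
  hand=[1,1,1,1,1],
)

```text
time_s: 2.7
tcp_pos: [0.6841, 0.0544, 0.0993]
tcp_rot: [0.641, 0.768, 0.001, -0.0]
contact_force: [0.6, 0.3, 0.6]
width: 0.0001
```

```bash
python3 - <<'E'
from h import *; from station import arm
go(arm.state(),6,.036,.094)
d=arm.snapshot("scene"); cv2.imwrite("pics/s1.png",cv2.resize(d["frame"][130:350,120:420],None,fx=2.6,fy=2.6))
E
```

```text
t 2.7 tcp [0.6841 0.0544 0.0993] F [0.56 0.26 0.64] rot [ 0.001 -0.001  0.   ] off [-0.016  0.005  0.053]
```

View pics/s1.png

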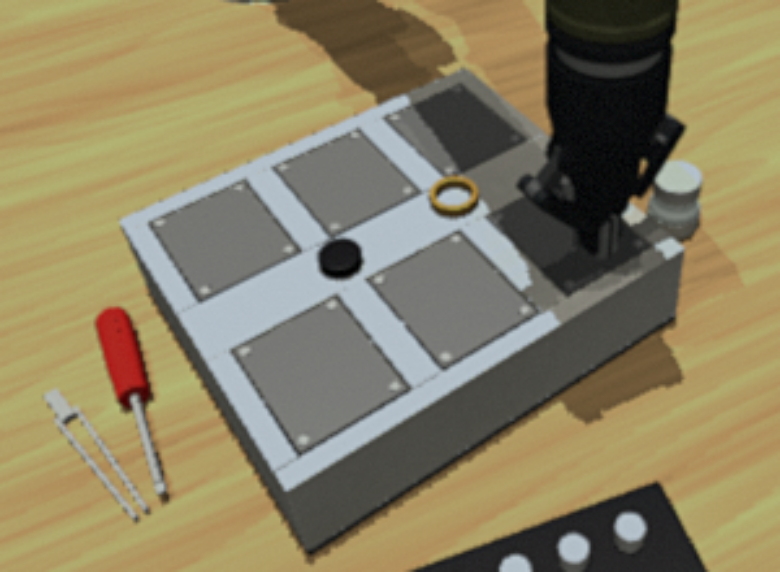

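The fingertip (about (605,240) in the crop) stands over the outer end of bay 6. Now a light press in small steps.

Request:
apply_moves(
  rotation=[
    [0,0,0],
    [0,0,0],
    [0,0,0],
    [0,0,0],
  ],
  offset=[
    [0,0,0.03],
    [0,0,0.05],
    [0,0,0.06],
    [0,0,0.065],
  ],
  hand=[1,1,1,1],
)

```text
time_s: 3.08
tcp_pos: [0.6855, 0.0544, 0.0951]
tcp_rot: [0.641, 0.768, 0.002, 0.001]
contact_force: [-0.0, 0.4, -0.7]
width: 0.0001
```

Request:
apply_moves(
  rotation=[
    [0,0,0],
    [0,0,0],
    [0,0,0],
    [0,0,0],
  ],
  offset=[
    [0,0,0.01],
    [0,0,0.02],
    [0,0,0.03],
    [0,0,0.03],
  ],
  hand=[1,1,1,1],
)

```text
time_s: 3.42
tcp_pos: [0.6858, 0.0545, 0.0924]
tcp_rot: [0.641, 0.768, 0.003, 0.002]
contact_force: [0.4, 1.5, 2.4]
width: 0.0001
```

Request:
apply_moves(
  rotation=[
    [0,0,0],
    [0,0,0],
    [0,0,0],
    [0,0,0],
  ],
  offset=[
    [0,0,0.01],
    [0,0,0.02],
    [0,0,0.03],
    [0,0,0.03],
  ],
  hand=[1,1,1,1],
)

```text
time_s: 3.75
tcp_pos: [0.6858, 0.0545, 0.0892]
tcp_rot: [0.641, 0.768, 0.003, 0.002]
contact_force: [-0.7, 1.0, 1.7]
width: 0.0002
```

The tip is now at z≈75 mm, 5 mm below the box top, with only about 2 N. I'll check with a picture.

```bash
python3 - <<'E'
from h import *; from station import arm
go(arm.state(),6,.036,.070)
for n,(a,b,c,e) in (("scene",(180,300,260,420)),("top",(95,285,260,490))):
    d=arm.snapshot(n); cv2.imwrite(f"pics/{n}2.png",cv2.resize(cv2.convertScaleAbs(d["frame"][a:b,c:e],alpha=1.5),None,fx=3.2 if n=="top" else 4.8,fy=3.2 if n=="top" else 4.8,interpolation=cv2.INTER_CUBIC))
E
```

```text
t 3.75 tcp [0.6858 0.0545 0.0892] F [-0.67  1.    1.72] rot [ 0.004 -0.001  0.   ] off [-0.015 -0.013  0.192]
```

View pics/scene2.png

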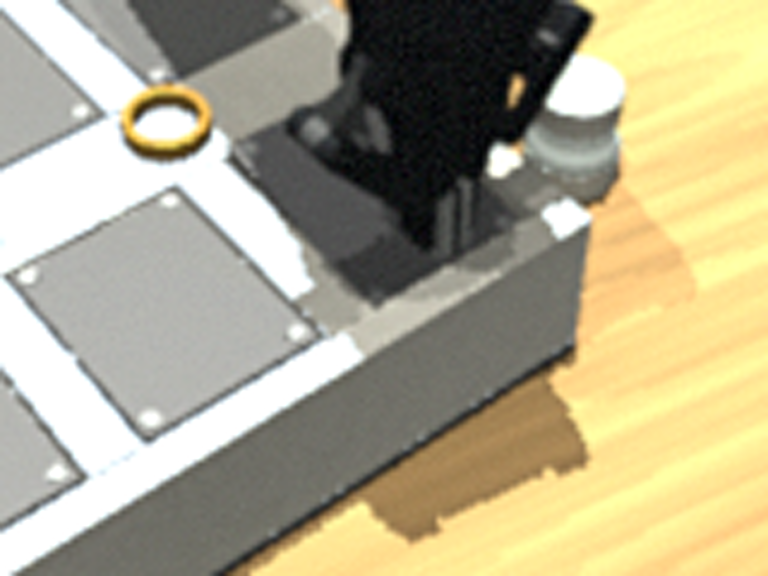

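The crop shows bay 6's inner end lifted (about (240,150)) and its outer end sunk beneath the finger, so bay 6 is the loose one. Now I'll push it to its stop, easing slightly inward.

Request:
apply_moves(
  rotation=[
    [0,0,0],
    [0,0,0],
    [0,0,0],
    [0,0,0],
    [0,0,0],
    [0,0,0],
  ],
  offset=[
    [0,-0.01,0.02],
    [0,-0.02,0.04],
    [0,-0.03,0.06],
    [0,-0.03,0.08],
    [0,-0.03,0.1],
    [0,-0.03,0.1],
  ],
  hand=[1,1,1,1,1,1],
)

```text
time_s: 4.35
tcp_pos: [0.6822, 0.0538, 0.0784]
tcp_rot: [0.641, 0.768, 0.002, 0.001]
contact_force: [0.4, -0.1, 1.4]
width: 0.0001
```

Request:
apply_moves(
  rotation=[
    [0,0,0],
    [0,0,0],
    [0,0,0],
    [0,0,0],
  ],
  offset=[
    [0,0,0.02],
    [0,0,0.04],
    [0,0,0.05],
    [0,0,0.05],
  ],
  hand=[1,1,1,1],
)

```text
time_s: 4.68
tcp_pos: [0.6822, 0.0538, 0.0734]
tcp_rot: [0.641, 0.768, 0.002, 0.001]
contact_force: [1.1, 0.3, 3.2]
width: -0.0
```

```bash
python3 - <<'E'
from h import *; from station import arm
go(arm.state(),6,.034,.070)
E
```

```text
t 4.68 tcp [0.6822 0.0538 0.0734] F [1.12 0.3  3.17] rot [ 0.003 -0.001  0.   ] off [-0.014  0.005  0.034]
```

Continuing down until the stop is felt.

Request:
apply_moves(
  rotation=[
    [0,0,0],
    [0,0,0],
    [0,0,0],
    [0,0,0],
  ],
  offset=[
    [0,0,0.01],
    [0,0,0.02],
    [0,0,0.03],
    [0,0,0.03],
  ],
  hand=[1,1,1,1],
)

```text
time_s: 5.02
tcp_pos: [0.6837, 0.0539, 0.0719]
tcp_rot: [0.641, 0.768, 0.003, 0.002]
contact_force: [0.6, 0.2, 7.4]
width: 0.0002
```

Request:
apply_moves(
  rotation=[
    [0,0,0],
    [0,0,0],
    [0,0,0],
    [0,0,0],
  ],
  offset=[
    [0,0,0.01],
    [0,0,0.03],
    [0,0,0.04],
    [0,0,0.04],
  ],
  hand=[1,1,1,1],
)

```text
time_s: 5.35
tcp_pos: [0.6856, 0.0541, 0.07]
tcp_rot: [0.641, 0.768, 0.005, 0.004]
contact_force: [0.7, -0.9, 8.8]
width: 0.0004
```

The force rises to about 9 N and the tip slides along a slope of about 45°, so the cover is on its stop. Retracting straight up.

Request:
apply_moves(
  rotation=[
    [0,0,0],
    [0,0,0],
    [0,0,0],
    [0,0,0],
    [0,0,0],
    [0,0,0],
  ],
  offset=[
    [0,0,-0.05],
    [0,0,-0.2],
    [0,0,-0.5],
    [0,0,-0.9],
    [0,0,-1],
    [0,0,-1],
  ],
  hand=[1,1,1,1,1,1],
)

```text
time_s: 5.85
tcp_pos: [0.6863, 0.0537, 0.1742]
tcp_rot: [0.641, 0.768, 0.007, 0.006]
contact_force: [0.2, -0.3, -0.2]
width: 0.0002
```

Request:
apply_moves(
  rotation=[
    [0,0,0],
    [0,0,0],
    [0,0,0],
    [0,0,0],
    [0,0,0],
  ],
  offset=[
    [0.2,0,-0.3],
    [0.6,0,-0.6],
    [1,0,-0.8],
    [1,0,-0.8],
    [1,0,-0.8],
  ],
  hand=[1,1,1,1,1],
)

```text
time_s: 6.27
tcp_pos: [0.6659, 0.1584, 0.2546]
tcp_rot: [0.638, 0.77, 0.008, 0.005]
contact_force: [0.1, 0.6, -0.3]
width: 0.0001
```

```bash
python3 - <<'E'
from h import *; from station import arm
go(arm.state(),6,.034,.070)
for n,(a,b,c,e) in (("scene",(130,350,120,420)),("top",(95,285,230,490))):
    d=arm.snapshot(n); cv2.imwrite(f"pics/{n}3.png",cv2.resize(cv2.convertScaleAbs(d["frame"][a:b,c:e],alpha=1.4),None,fx=2.6,fy=2.6,interpolation=cv2.INTER_CUBIC))
    np.savez(f"{n}3.npz",**d)
E
```

```text
t 6.27 tcp [0.6659 0.1584 0.2546] F [ 0.09  0.62 -0.32] rot [ 0.012 -0.002  0.005] off [-1.079 -0.065  1.841]
```

View pics/scene3.png

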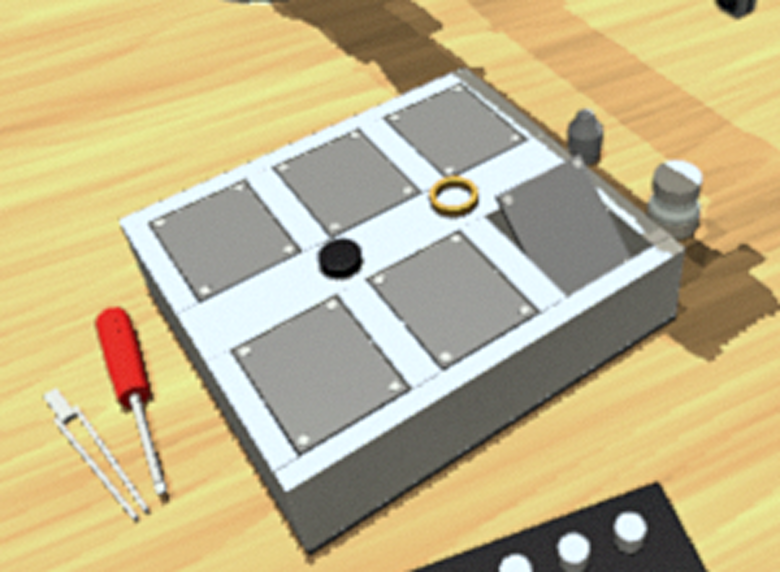

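View pics/top3.png

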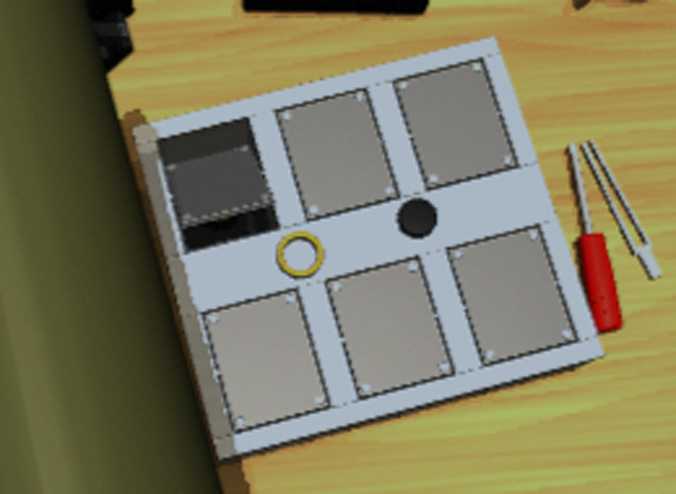

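The cover stands tilted, with its raised edge at crop (500,200)-(580,160). I'll overlay the predicted outline for 0.75 rad against 0.65 to confirm the stop.

```bash
python3 - <<'E'
from h import *
out=[]
for n,(a,b,c,e) in (("scene",(175,260,290,400)),("top",(125,205,260,370))):
    d=dict(np.load(f"{n}3.npz")); k=5
    im=cv2.resize(cv2.convertScaleAbs(d["frame"][a:b,c:e],alpha=1.6),None,fx=k,fy=k,interpolation=cv2.INTER_CUBIC)
    for t,col in((.75,(0,0,255)),(.65,(0,255,0))):
        P=[tgt(6,i*.048*np.cos(t),.08-i*.048*np.sin(t),j*.038) for i,j in((1,1),(1,-1),(-1,-1),(-1,1))]
        p=(proj(d,P)-[c,a]+.5)*k-.5
        cv2.polylines(im,[np.round(p).astype(int)],True,col,1)
    out.append(im[:400])
cv2.imwrite("pics/ov.png",cv2.resize(np.vstack(out),None,fx=.74,fy=.74))
E
```

```text
(no output)
```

View pics/ov.png

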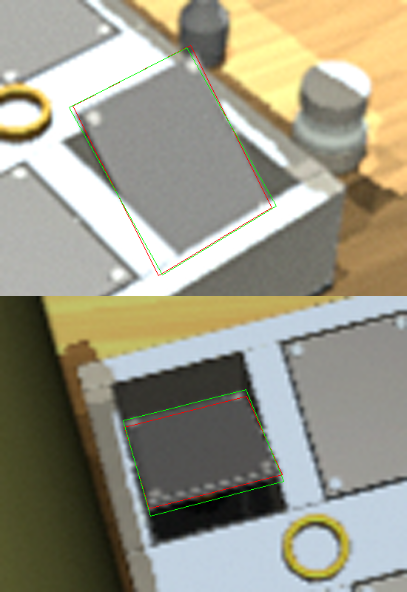

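In the top view red (0.75) fits, but the scene view is a few pixels off. I'll check its calibration on the flat covers and fit the tilt with a pin offset.

```bash
python3 - <<'E'
from h import *
d=dict(np.load("scene3.npz")); k=5; a,b,c,e=165,265,270,400
im=cv2.resize(cv2.convertScaleAbs(d["frame"][a:b,c:e],alpha=1.5),None,fx=k,fy=k,interpolation=cv2.INTER_CUBIC)
def dr(P,col): cv2.polylines(im,[np.round((proj(d,P)-[c,a]+.5)*k-.5).astype(int)],True,col,1)
C=((1,1),(1,-1),(-1,-1),(-1,1))
for bay in(3,5): dr([tgt(bay,i*.048,.08,j*.038) for i,j in C],(255,0,0))
dr([tgt(6,i*.05,.08,j*.04) for i,j in C],(255,0,0))
for h,col in((0,(0,0,255)),(.006,(0,200,0))):
    t=.75
    dr([tgt(6,i*.048*np.cos(t)+h*np.sin(t),.08-i*.048*np.sin(t)-h*(1-np.cos(t)),j*.038) for i,j in C],col)
cv2.imwrite("pics/ov2.png",im)
E
```

```text
(no output)
```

View pics/ov2.png

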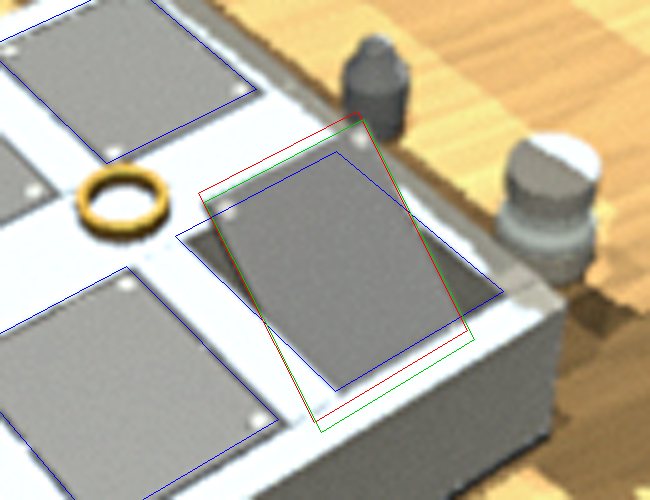

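```bash
python3 - <<'E'
from h import *
d=dict(np.load("top3.npz")); k=7; a,b,c,e=130,205,272,352
ims=[]
for t in(.65,.75):
    im=cv2.resize(cv2.convertScaleAbs(d["frame"][a:b,c:e],alpha=2.5),None,fx=k,fy=k,interpolation=cv2.INTER_CUBIC)
    def dr(P,col): cv2.polylines(im,[np.round((proj(d,P)-[c,a]+.5)*k-.5).astype(int)],True,col,1)
    C=((1,1),(1,-1),(-1,-1),(-1,1)); h=.006
    dr([tgt(6,i*.05,.08,j*.04) for i,j in C],(255,0,0))
    dr([tgt(6,i*.048*np.cos(t)+h*np.sin(t),.08-i*.048*np.sin(t)-h*(1-np.cos(t)),j*.038) for i,j in C],(0,0,255))
    ims.append(im)
cv2.imwrite("pics/ov3.png",cv2.resize(np.hstack(ims),None,fx=.7,fy=.7))
E
```

```text
(no output)
```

View pics/ov3.png

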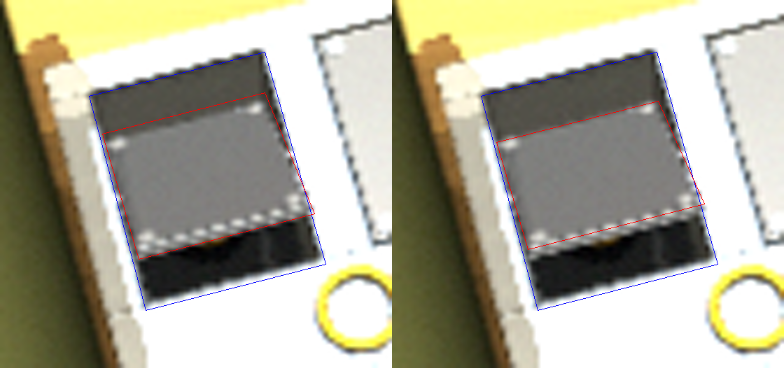

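The 0.75 rad outline matches both edges in the top view, and 0.65 clearly does not. The bystanders have not moved and the fingers are clear.

```bash
python3 -c "
from station import arm
s=arm.state();print(s['time_s'],s['contact_force']);print(arm.finish_job())"
```

```text
6.3667 [ 0.27424338 -0.24527774  0.16292724]
the job is handed in; nothing more can be done
None
```

The loose cover is in bay 6, counting with the box's +x pointing away from the robot. I pushed it open to its stop and handed the job in at about 6.4 s.

- **Finding it:** Bay 6 was the first cover I pressed, on its outer end with the closed fingertips. It gave way 5 mm under about 2 N, so I did not press the other five.
- **Opening it:** I pushed that end down until the force rose to about 9 N and the tip slid along a slope of about 45°. I took that as the stop. Then I drew the fingers straight up and to the side.
- **Last checks:** After I withdrew, the top view matched a 0.75 rad tilt and clearly did not match 0.65. The tool felt no contact. The ring, cap, screwdriver and tweezers were where they started, and the objective and jar looked undisturbed in the scene view.
- **One disagreement:** In the scene view the outline was a few pixels off until I assumed the pin sits 6 mm below the cover's top face. That view could hardly tell 0.65 from 0.75 rad, so the tilt rests on the top view and the press.

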